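# Seat the charging dock in its rail corner and load the battery

## Task

Push the blue charging dock square and fully home into the corner of the two aluminium contact rails, its brass strips against theirs, and slide the orange-topped handpiece battery upright down into the dock's bay until it rests on the bottom. Finish with the dock still flush against both rails. Do not drop the battery or knock it over, and leave the cast, the bottle and the tray where they are.

Things in the scene. Friction and masses are not known exactly. Their poses are not given: they have to be found in the camera images.
- corner: Fixed L of two aluminium rails on the bench, each 12 thick and 26 high, with brass strips on the inner faces. Origin: the inside corner of the L, at bench level. The far rail runs 210 mm from the corner along -y (its inner face is the plane x = 0); the side rail runs 180 mm from the corner along -x (its inner face is the plane y = 0). The dock belongs in the quarter x < 0, y < 0.
- dock: Loose blue charging dock, a block 130 (x) by 110 (y) by 60 high, about 0.5 kg, slides on the bench. Origin: centre of its underside. Brass strips on its +x and +y faces, which belong against the far and the side rail; black panel with lamps on top near its -x end. Seated, its origin lies at (-65, -55) mm in the corner's frame, axes parallel.
- dock_corner (a point): The dock's lower +x +y corner, 65 and 55 mm from its origin, axes as the dock. Seated, it coincides with the origin of corner.
- dock_bay (a point): Centre of the mouth of the bay in the dock's top, 22 mm towards +x from the dock's centre and 60 above the bench; axes as the dock. The bay is a rectangular well 43 (x) by 33 (y), 50 deep, framed in white, with a flat floor 10 mm above the bench and a 3 mm chamfer at the mouth.
- battery: Loose battery pack, an upright block 40 (x) by 30 (y) by 120 high, about 0.22 kg, grey below and orange from 67 to 117 mm. Origin: centre of its underside, z up. Fits the bay either way round (half turn), 40 mm side along the dock's x; seated, 70 mm of it stands out of the dock.
- cast: Bystander: yellow plaster dental cast with white teeth, 66 by 60 by 35 high. Origin: centre of its underside.
- alcohol: Bystander: amber bottle with white cap, 60 in diameter, 130 high. Origin: centre of its underside.
- bur_tray: Bystander: open white tray, 100 (x) by 140 (y) by 30 high. Origin: centre of its underside.

How it is judged:
At the end, for the whole second after the job is handed in: The dock's corner is within 4 mm of both rails, the dock square to them within 2 degrees and flat on the bench; the battery stands upright in the bay with its underside within 3 mm of the bay's floor; both at rest (x of dock_corner in the frame of corner between -0.004 and 0.004 m and y of dock_corner in the frame of corner between -0.004 and 0.004 m and angle between the x axis of dock and the x axis of corner, either way round below 0.035 rad and angle between dock's own z axis and vertical below 0.03 rad and z of battery in the frame of dock_bay below -0.047 m and horizontal distance between battery and dock_bay below 0.006 m and angle between battery's own z axis and vertical below 0.06 rad and linear speed of each of battery, dock below 0.02 m/s); the robot touches nothing.
It fails at once if the battery is knocked over (angle between battery's own z axis and vertical above 0.7 rad).
It fails at once if the battery is dropped (moves faster than 0.6 m/s while not held) (linear speed of battery above 0.6 m/s and contact force between battery and the fingers below 0.1 N).
It fails at once if the plaster cast is moved by more than 30 mm (distance of cast from where it was at the start of the episode above 0.03 m).
It fails at once if the amber bottle is moved by more than 30 mm (distance of alcohol from where it was at the start of the episode above 0.03 m).
It fails at once if the white tray is moved by more than 30 mm (distance of bur_tray from where it was at the start of the episode above 0.03 m).
It also fails if it takes over 64 s, if anything falls off the work surface, if the arm or the gripper's body presses on something with over 40 N, if the wrist force passes 120 N, or if a joint passes its speed limit or range.

## Robot

A 6-joint arm with a two-finger parallel gripper is mounted at the origin on the work surface. World frame = base frame: x ahead of the robot, y to its left, z up, the work surface at z = 0. Lengths are in m, angles in rad, forces in N, time in s.
With the tool pointing down it reaches from about 0.25 to 0.725 m from the base axis. Payload 9.7 kg.
Tool frame: the origin (TCP) lies on the centre line of the jaws, within the pads' length; the fingertips stand 8 mm ahead of it and the grasp point (between the pads) lies 11 mm behind it; z points along the fingers, y is the line along which they close (so a half turn about z gives the same grasp; the last joint's range is limited). The gripper opens to 85 mm and grips with 20 to 120 N. Pads are 22 mm wide; open, the fingers measure 114 mm over their backs; the gripper's body (76 mm by 85 mm) begins 54 mm behind the grasp point. The pads swing forward as they close: fully open they stand 13 mm farther back than shut.
Start: joints at [-1.345, 0.087, 0.176, 1.66, 0, 1.571], TCP at [0.123, -0.536, 0.239] pointing down, gripper open.
Joint ranges: [-3.13, 3.13], [-0.85, 1.81], [-1.15, 1.24], [-2.2, 2.28], [-1.44, 1.52], [-3.14, 3.14]. Speed limits (rad/s): [2.22, 2.22, 2.57, 3.14, 3.14, 3.14].

## Interface

Orientations are given as a 3x3 rotation matrix whose columns are the frame's x, y, z axes.
In Python, from workcell import status, imaging, ticket gives the robot as it stands.
- The arm moves only by the shell command python3 -m jog 'ROWS' [FORCE]. ROWS is JSON, a list of rows, each a list of 5 numbers: the shift along the tool's x, y, z normalised to -1 to 1, where 1 is 50 mm, then the turn about the tool's z normalised to -1 to 1, where 1 is 0.1 rad, then the opening, from 0 (shut) to 1 (fully open). In form: [[tx, ty, tz, twist, hand], ...]. A call has 1 to 5 rows; each row shifts and turns the commanded pose from where the row before left it, along the tool's axes as they then stand; what a row does not reach is not made up. A row lasts 1/10 s, in which the tool goes at most 50 mm and 8.59 degrees, less where a joint would pass 70% of its speed; a pose out of reach is approached as far as the arm can. A call with a number of a shift or a turn outside -1 to 1 is refused whole. A call with a gripper value outside its range is refused whole. The fingers move at their own pace and stop on an object; FORCE is the grip in N (left out, the last holds). Time passes only in rows, so rows that do not move let the fingers close. It gives the time, the measured TCP pose, the force, the opening and the grip force at its end, in the units of the state.
- status.get_obs(): the state, without advancing time (a new reading comes with each control period).
- imaging.read_camera(name): name is "scene" or "side" or "wrist"; returns a dict with "image" (480x640x3 uint8, red, green, blue), "mtx" (3x3 intrinsics, pixels), "extrinsics" (4x4, takes a point from camera to world coordinates); the wrist camera has in their place "hand_eye" (4x4, takes a point from camera to tool coordinates, whose origin is the TCP and whose axes are the flange's). Camera axes: x right, y down, z forward; pixel columns grow to the right and rows downward; lengths in m; the calibration is good to about 2 mm. A picture is of the moment at which its call begins: read the wrist's pose just before it. There is no depth.
- ticket.finish_job(): hands the job in; it is judged then, once.
The state is a dict: "clock": time; "q": joint angles; "dq": joint speeds; "tau": joint torques, N m; "eef_pos": TCP position; "tcp_rot": TCP orientation; "contact_force": force on the tool from outside, world axes, zero at the start; "torque": the same for the moment, N m; "grip_width": opening from 0.0 (shut) to 1.0 (fully open); "grip_force": force on a finger pad.
Only numpy, scipy, OpenCV 4.12 (cv2) and the standard library are available. Lean on these libraries where they do the work, as an engineer would, in place of code of your own. Each camera call takes 0.05 s, during which the arm holds its last target. There are 200 camera calls.

## Working session

There is one attempt and no reset: what is moved stays moved. The work goes in short steps, Python scripts to look and compute and a shell command to move; the robot and the scene stay as the last step left them, time stands still between calls to the robot, and variables do not carry over. Pictures are saved under pics/ and viewed, at most 10 in all, crops included, and the job is handed in when it is done.

```bash
mkdir -p pics; ls
python3 - <<'E'
from workcell import status, imaging
import cv2,numpy as np
o=status.get_obs(); print(o['clock'],o['eef_pos'],np.round(o['tcp_rot'],3).tolist(),o['grip_width'])
for n in ('scene','side'):
    r=imaging.read_camera(n); cv2.imwrite(f'pics/{n}0.png',r['image'][:,:,::-1])
    print(n,np.round(r['mtx'],1).tolist(),np.round(r['extrinsics'],3).tolist())
E
```

```text
pics
0.0 [ 0.12308629 -0.53582834  0.23857506] [[0.975, 0.224, -0.0], [0.224, -0.975, 0.001], [-0.0, -0.001, -1.0]] 1.0027683287914824
scene [[451.8, 0.0, 322.9], [0.0, 451.8, 241.5], [0.0, 0.0, 1.0]] [[-0.617, 0.581, -0.531, 1.052], [0.787, 0.469, -0.401, 0.479], [0.015, -0.665, -0.746, 0.839], [0.0, 0.0, 0.0, 1.0]]
side [[549.7, 0.0, 322.9], [0.0, 549.7, 242.0], [0.0, 0.0, 1.0]] [[-0.961, -0.167, 0.219, 0.295], [-0.275, 0.538, -0.797, 0.977], [0.016, -0.826, -0.563, 0.723], [0.0, 0.0, 0.0, 1.0]]
```

View pics/scene0.png

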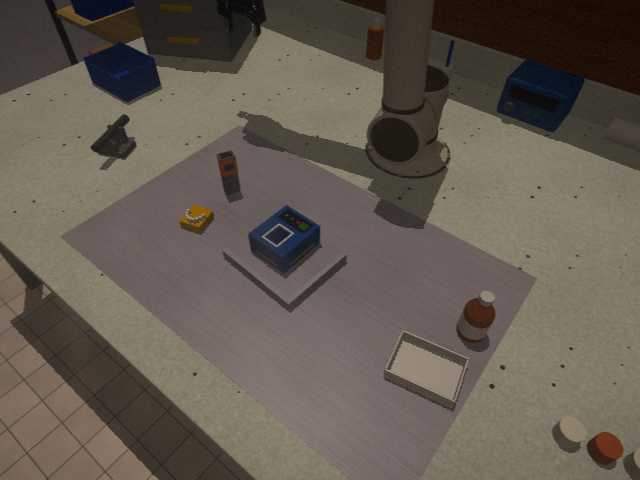

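View pics/side0.png

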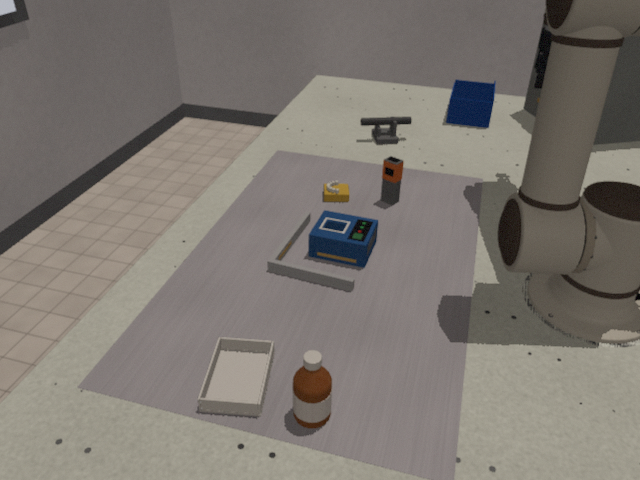

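The scene view shows the dock near (285,238) inside the L, which has its corner at about (290,300). The battery is at (229,172) and the cast at (197,218). The side view shows the dock at (343,240), the L corner at (272,268) and the battery at (392,180). Next I enlarge the crops to pick points.

```bash
cat > h.py <<'E'
import numpy as np,cv2
from workcell import status, imaging
def ray(r,p,T=None):
    T=np.array(r['extrinsics']) if T is None else T
    d=T[:3,:3]@np.linalg.solve(np.array(r['mtx']),[p[0],p[1],1.]); return T[:3,3],d/np.linalg.norm(d)
def plane(r,p,z,T=None):
    c,d=ray(r,p,T); return c+d*(z-c[2])/d[2]
def tri(rays):
    A=sum(np.eye(3)-np.outer(d,d) for c,d in rays); b=sum((np.eye(3)-np.outer(d,d))@c for c,d in rays)
    return np.linalg.solve(A,b)
def wristT(o,r):
    T=np.eye(4);T[:3,:3]=o['tcp_rot'];T[:3,3]=o['eef_pos']; return T@np.array(r['hand_eye'])
E
python3 - <<'E'
from h import *
a=cv2.imread('pics/scene0.png');b=cv2.imread('pics/side0.png')
f=lambda im,x,y,w,h,s:cv2.resize(im[y:y+h,x:x+w],None,fx=s,fy=s,interpolation=cv2.INTER_CUBIC)
# 5x: scene dock (215,200,140,108), side dock
top=np.hstack([f(a,200,140,160,170,2.5),f(b,260,150,160,170,2.5)])
cv2.imwrite('pics/c.png',cv2.convertScaleAbs(top,alpha=1.4))
E
```

```text
(no output)
```

View pics/c.png

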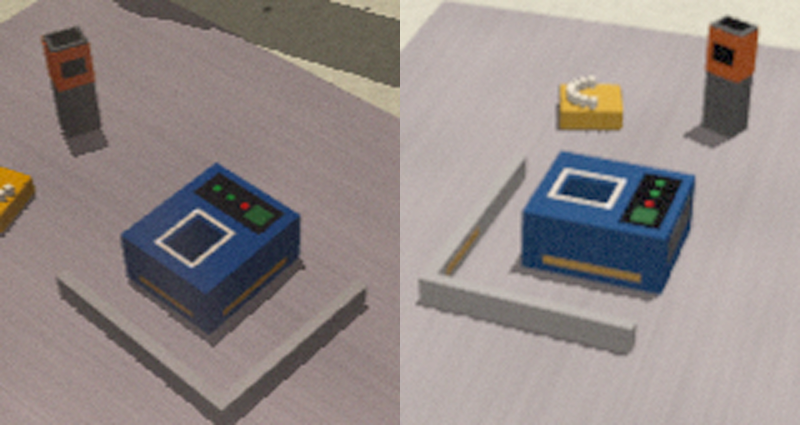

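Crop pixels (2.5x) show the dock's top corners, the rails' top edges and the battery's top at scene (43,37)-(90,30) and side (710,20)-(757,25). I'll cast those into positions.

```bash
python3 - <<'E'
from h import *
A=imaging.read_camera('scene');B=imaging.read_camera('side')
s=lambda u,v:(200+u/2.5-.3,140+v/2.5-.3); t=lambda u,v:(260+(u-400)/2.5-.3,150+v/2.5-.3)
np.set_printoptions(precision=4,suppress=True)
P={'dock+x-y':((122,236),(562,152)),'dock-x-y':((218,164),(695,176)),'dock-x+y':((299,214),(661,249)),'dock+x+y':((208,291),(524,212)),
'bay+x-y':((156,239),(560,169)),'bay-x-y':((195,209),(627,177)),'bay-x+y':((235,234),(613,209)),'bay+x+y':((194,265),(549,199)),
'batL':((43,37),None),'bat1':((82,28),None),
'railouter':((222,410),(420,285)),'farend':((62,276),(525,160)),'sideend':((366,288),(633,331))}
for k,(a,b) in P.items():
    z=.06 if k[0] in'db' else .026
    if k[:3]=='bat': z=.12
    print(k, tri([ray(A,s(*a)),ray(B,t(*b))]) if b else '', plane(A,s(*a),z)[:2], plane(B,t(*b),z)[:2] if b else '')
# orange mask
for r,n in((A,'scene'),(B,'side')):
    h=cv2.cvtColor(r['image'],cv2.COLOR_RGB2HSV); m=cv2.inRange(h,(3,150,80),(13,255,255))
    k,l,st,c=cv2.connectedComponentsWithStats(m)
    print(n,[(st[i].tolist(),c[i]) for i in range(1,k) if st[i][4]>60])
E
python3 - <<'E'
import sys;sys.path.insert(0,'.')
from h import *
a=cv2.imread('pics/scene0.png');b=cv2.imread('pics/side0.png')
f=lambda im,x,y,w,h,s:cv2.resize(im[y:y+h,x:x+w],None,fx=s,fy=s,interpolation=cv2.INTER_CUBIC)
im=np.vstack([np.hstack([f(a,205,145,50,55,6),f(b,370,150,50,55,6)]),np.hstack([f(a,220,245,130,60,2.3),f(b,262,205,130,60,2.3)])[:, :600]])
cv2.imwrite('pics/d.png',cv2.convertScaleAbs(im,alpha=1.4))
E
```

```text
dock+x-y [ 0.5866 -0.0923  0.0566] [ 0.5893 -0.0891] [ 0.585 -0.088]
dock-x-y [ 0.4581 -0.085   0.0585] [ 0.4598 -0.0834] [ 0.4576 -0.0835]
dock-x+y [0.4626 0.0225 0.0532] [0.4631 0.0218] [0.4623 0.0394]
dock+x+y [0.5892 0.0178 0.0593] [0.5892 0.0177] [0.589  0.0198]
bay+x-y [ 0.5766 -0.0568  0.0636] [ 0.5722 -0.0618] [ 0.5785 -0.0583]
bay-x-y [ 0.5175 -0.0626  0.0584] [ 0.5204 -0.0596] [ 0.5165 -0.0633]
bay-x+y [ 0.5174 -0.0123  0.056 ] [ 0.5211 -0.0087] [ 0.5158 -0.008 ]
bay+x+y [ 0.5744 -0.0121  0.0582] [ 0.574  -0.0128] [ 0.574  -0.0068]
batL  [ 0.4767 -0.3022] 
bat1  [ 0.441  -0.2823] 
railouter [0.6588 0.0929 0.0186] [0.6611 0.0949] [0.6553 0.1043]
farend [ 0.6352 -0.1307  0.016 ] [ 0.6414 -0.1218] [ 0.6302 -0.1173]
sideend [0.4691 0.1077 0.0214] [0.4732 0.1106] [0.4676 0.1121]
scene [([596, 432, 27, 27, 517], array([608.9014, 444.8104]))]
side [([383, 161, 20, 22, 262], array([393.1336, 171.4809])), ([294, 367, 37, 28, 741], array([312.8327, 381.247 ]))]Traceback (most recent call last):
  File "<stdin>", line 5, in <module>
    return _nx.concatenate(arrs, 0, dtype=dtype, casting=casting)
           ~~~~~~~~~~~~~~~^^^^^^^^^^^^^^^^^^^^^^^^^^^^^^^^^^^^^^^
ValueError: all the input array dimensions except for the concatenation axis must match exactly, but along dimension 1, the array at index 0 has size 600 and the array at index 1 has size 598
```

The dock's top corners triangulate to z≈0.058, with the dock at x 0.46–0.588, y −0.087–0.02 and yaw about −2.5°. The rails' outer corner is near (0.66, 0.098), yaw about −5°. I move now and will refine with the wrist camera from above.

```bash
python3 -m jog '[[0.7,-0.3,-0.4,0,1],[0.85,-0.4,-0.4,0,1],[0.85,-0.4,-0.2,0,1],[0.85,-0.4,0,0,1],[0.85,-0.4,0,0,1]]' ; python3 -m jog '[[0.85,-0.4,0,0,1],[0.85,-0.4,0,0,1],[0.85,-0.4,0,0,1],[0,0,0,0,1],[0,0,0,0,1]]'
python3 - <<'E'
from h import *
np.set_printoptions(precision=4,suppress=True)
o=status.get_obs(); r=imaging.read_camera('wrist'); cv2.imwrite('pics/w1.png',r['image'][:,:,::-1])
print(o['q'],o['eef_pos'],o['tcp_rot']); print(np.array(r['mtx']),np.array(r['hand_eye'])); T=wristT(o,r);print(T)
np.savez('w1.npz',T=T,K=r['mtx'])
E
```

```text
clock: 0.7
eef_pos: [0.3021, -0.3969, 0.2893]
tcp_rot: [[0.975, 0.223, 0.001], [0.223, -0.975, -0.001], [0.0, 0.001, -1.0]]
contact_force: [0.1, -0.3, -1.3]
grip_width: 1.001
grip_force: 0.0
clock: 1.2
eef_pos: [0.4123, -0.3104, 0.2886]
tcp_rot: [[0.974, 0.226, -0.001], [0.226, -0.974, 0.0], [-0.001, -0.0, -1.0]]
contact_force: [-1.0, -0.3, 0.3]
grip_width: 0.999
grip_force: 0.0
[-0.6451  0.0305  0.2136  1.7546 -0.0002  2.2681] [ 0.4123 -0.3104  0.2886] [[ 0.974   0.2264 -0.0007]
 [ 0.2264 -0.974   0.0003]
 [-0.0006 -0.0004 -1.    ]]
[[423.5352   0.     318.2942]
 [  0.     423.5352 240.0835]
 [  0.       0.       1.    ]] [[ 0.0002 -0.9571 -0.2898  0.0741]
 [ 1.      0.0004 -0.0004  0.0006]
 [ 0.0005 -0.2898  0.9571 -0.1342]
 [ 0.      0.      0.      1.    ]]
[[ 0.2266 -0.932  -0.283   0.4848]
 [-0.974  -0.2171 -0.065  -0.2942]
 [-0.0009  0.2903 -0.9569  0.4227]
 [ 0.      0.      0.      1.    ]]
```

View pics/w1.png

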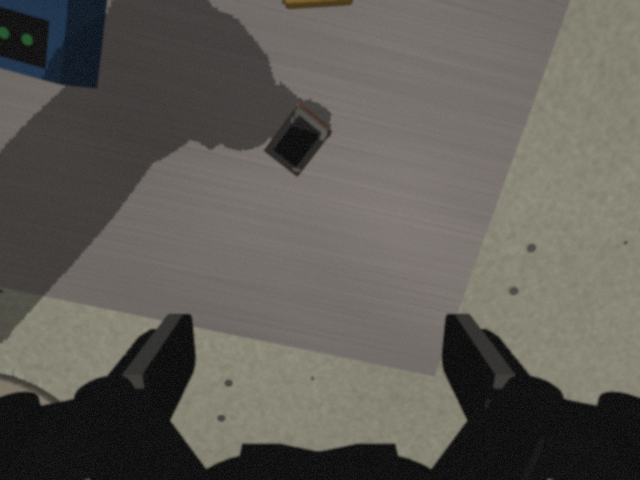

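The wrist view shows the battery's top as a quad with corners near (302,103), (330,133), (297,175) and (265,148), so it is clearly rotated. I move over the dock and turn the tool by about 90°, so the jaws close along the dock's x.

```bash
python3 -m jog '[[0.68,-0.83,-0.16,0,1],[0.68,-0.83,-0.16,0,1],[0.68,-0.83,-0.16,0,1],[0.68,-0.83,-0.16,0,1],[0.68,-0.83,-0.16,0,1]]' >/dev/null; python3 -m jog '[[0,0,0,-1,1],[0,0,0,-1,1],[0,0,0,-1,1],[0,0,0,-1,1],[0,0,0,-1,1]]'>/dev/null;python3 -m jog '[[0,0,0,-1,1],[0,0,0,-1,1],[0,0,0,-1,1],[0,0,0,-1,1],[0,0,0,-1,1]]'>/dev/null;python3 -m jog '[[0,0,0,-1,1],[0,0,0,-1,1],[0,0,0,-1,1],[0,0,0,0,1],[0,0,0,0,1]]'
python3 - <<'E'
from h import *
np.set_printoptions(precision=4,suppress=True)
w=np.load('w1.npz');r1={'mtx':w['K']}
for p in((302,103),(330,133),(297,175),(265,148)): print(plane(r1,p,.12,w['T']))
o=status.get_obs(); r=imaging.read_camera('wrist'); cv2.imwrite('pics/w2.png',cv2.convertScaleAbs(r['image'][:,:,::-1],alpha=1.3))
print(o['q'],o['eef_pos'])
np.savez('w2.npz',T=wristT(o,r),K=r['mtx'])
E
```

```text
clock: 3.25
eef_pos: [0.5213, -0.0907, 0.3259]
tcp_rot: [[0.05, 0.999, 0.0], [0.999, -0.05, -0.0], [-0.0, 0.0, -1.0]]
contact_force: [-0.5, -0.2, -0.3]
grip_width: 0.998
grip_force: 0.0
[ 0.4876 -0.2819  0.12  ]
[ 0.4727 -0.305   0.12  ]
[ 0.4391 -0.2889  0.12  ]
[ 0.4525 -0.2631  0.12  ]
[-0.1723  0.0885  0.3495  1.8315 -0.0001  1.4481] [ 0.5213 -0.0907  0.3259]
```

View pics/w2.png

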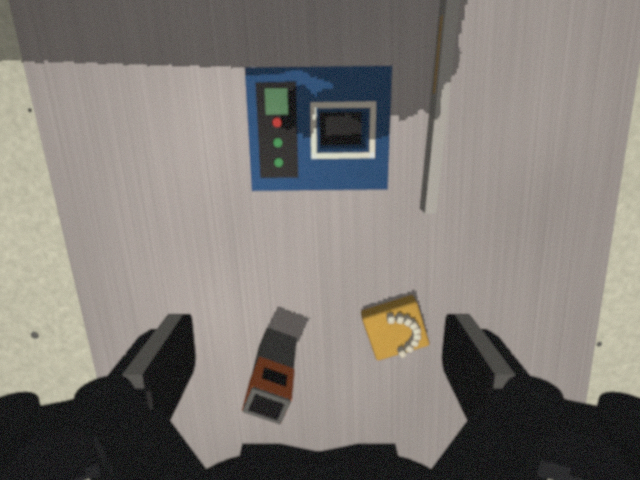

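The wrist view shows the dock's top with corners near (245,67), (391,66), (388,190) and (251,190), and the white bay frame at (311–376, 101–159). The far rail's inner edge runs from (421,210) to (440,0), and the cast is at (395,328). I refine these with masks and two-view triangulation.

Run:
```python
from h import *
np.set_printoptions(precision=4,suppress=True)
w=np.load('w2.npz');r={'mtx':w['K']};T=w['T']
im=cv2.imread('pics/w2.png');h=cv2.cvtColor(im,cv2.COLOR_BGR2HSV)
m=cv2.inRange(h,(95,90,25),(125,255,255));m[300:]=0
m=cv2.morphologyEx(m,cv2.MORPH_CLOSE,np.ones((25,25)))
c=max(cv2.findContours(m,0,2)[0],key=cv2.contourArea); q=cv2.approxPolyDP(cv2.convexHull(c),12,True)[:,0]; print(q.tolist())
A=imaging.read_camera('scene')
D=np.array([plane(r,p,.06,T)[:2] for p in q]); print(D, D.mean(0), cv2.minAreaRect(np.float32([plane(r,p[0],.06,T)[:2]*1000 for p in c])))
for u,v in((311,101),(376,101),(377,159),(311,158)): print('bay',plane(r,(u,v),.06,T)[:2])
g=cv2.createLineSegmentDetector().detect(cv2.cvtColor(im,cv2.COLOR_BGR2GRAY))[0][:,0]
for x1,y1,x2,y2 in g:
    if min(x1,x2)>405 and max(x1,x2)<475 and max(y1,y2)<215 and np.hypot(x1-x2,y1-y2)>35:
        for z in(0,.026):
            a,b=plane(r,(x1,y1),z,T),plane(r,(x2,y2),z,T); d=(b-a)*np.sign(b[1]-a[1]); print(np.round([x1,y1,x2,y2]),z,a[:2],b[:2],'yaw',np.degrees(-np.arctan2(d[0],d[1])))
# two-view height of dock bay frame corner
s=lambda u,v:(200+u/2.5-.3,140+v/2.5-.3)
for w2,sc in(((391,66),(208,291)),((388,190),(122,236)),((251,190),(218,164)),((245,67),(299,214))): print('h',tri([ray(r,w2,T),ray(A,s(*sc))]))
# battery top height from w1,w2
w1=np.load('w1.npz');r1={'mtx':w1['K']}
print('bat',tri([ray(r1,(298,140),w1['T']),ray(r,(267,405),T)]))
```

```text
[[390, 67], [385, 188], [252, 188], [246, 69]]
[[ 0.5903  0.0171]
 [ 0.5855 -0.0898]
 [ 0.4591 -0.0836]
 [ 0.4638  0.0217]] [ 0.5247 -0.0337] ((524.9298095703125, -33.65116500854492), (108.13481903076172, 128.25502014160156), 87.54075622558594)
bay [ 0.5194 -0.0078]
bay [ 0.5777 -0.0107]
bay [ 0.5781 -0.0622]
bay [ 0.5167 -0.0582]
[434. 121. 424. 213.] 0 [ 0.6455 -0.0321] [ 0.6382 -0.131 ] yaw -4.210608241376156
[434. 121. 424. 213.] 0.026 [ 0.6387 -0.0313] [ 0.6318 -0.1245] yaw -4.210608241376152
[419. 207. 428. 114.] 0 [ 0.6321 -0.1239] [ 0.6398 -0.0255] yaw -4.450151619618849
[419. 207. 428. 114.] 0.026 [ 0.6261 -0.1179] [ 0.6333 -0.025 ] yaw -4.450151619618858
[446.   1. 438.  81.] 0 [0.6542 0.0796] [0.6487 0.0069] yaw -4.38348232554819
[446.   1. 438.  81.] 0.026 [0.6469 0.0741] [0.6417 0.0055] yaw -4.383482325548275
[428. 111. 439.   1.] 0 [ 0.6399 -0.0218] [0.6477 0.0798] yaw -4.35496007819439
[428. 111. 439.   1.] 0.026 [ 0.6334 -0.0216] [0.6407 0.0743] yaw -4.3549600781943765
h [0.5905 0.0182 0.0616]
h [ 0.5882 -0.0917  0.0576]
h [ 0.4573 -0.0859  0.0566]
h [0.4637 0.0229 0.0614]
bat [ 0.4628 -0.2843  0.1164]
```

The rail yaw is −4.35° and the dock yaw −2.45°, with the dock's centre at (0.525, −0.034). The heights agree with the text. I'll grip the dock's −x wall with one finger in the bay and one outside.

```bash
python3 -m jog '[[0.57,-0.32,0,0,1],[0.57,-0.31,0.5,0,1],[0,0,0.9,0,1],[0,0,0.9,0,1],[0,0,0.9,0,1]]'>/dev/null; python3 -m jog '[[0,0,0.8,0,1],[0,0,0.6,0,1],[0,0,0.2,0,1],[0,0,0,0,1],[0,0,0,0,1]]'
python3 - <<'E'
from h import *
o=status.get_obs();r=imaging.read_camera('wrist'); cv2.imwrite('pics/w3.png',cv2.convertScaleAbs(r['image'][:,:,::-1],alpha=1.3))
np.savez('w3.npz',T=wristT(o,r),K=r['mtx'])
E
```

```text
clock: 4.35
eef_pos: [0.4935, -0.0314, 0.0874]
tcp_rot: [[0.046, 0.999, 0.002], [0.999, -0.046, -0.0], [-0.0, 0.002, -1.0]]
contact_force: [0.2, 0.3, 0.6]
grip_width: 1.001
grip_force: 0.0
```

View pics/w3.png

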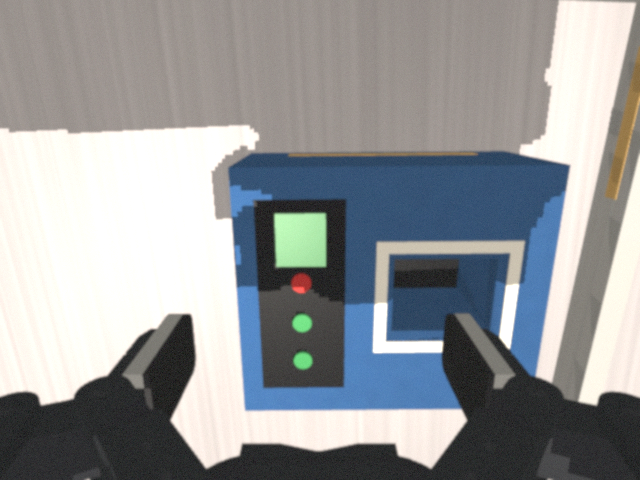

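The right finger lies over the bay (frame corners (375,241)-(514,352)) and the left finger is clear of the dock's −x face. I check the bay's position numerically.

Run:
```python
from h import *
w=np.load('w3.npz');r={'mtx':w['K']};T=w['T']
B=np.array([plane(r,p,.06,T)[:2] for p in((375,241),(524,240),(514,352),(374,352))]);print(B,B.mean(0))
D=np.array([plane(r,p,.06,T)[:2] for p in((231,167),(568,166),(536,409),(245,409))]);print(D,D.mean(0))
```

```text
[[ 0.51762745 -0.00828466]
 [ 0.57706654 -0.01061503]
 [ 0.57757671 -0.06147673]
 [ 0.5168638  -0.05861888]] [ 0.54728362 -0.03474882]
[[ 0.46333325  0.02355367]
 [ 0.59095504  0.01809216]
 [ 0.59017996 -0.09150935]
 [ 0.45822793 -0.08523374]] [ 0.52567404 -0.03377432]
```

Aligned. Descend and grip.

```bash
python3 -m jog '[[0,0,0.3,0,1],[0,0,0.4,0,1],[0,0,0.4,0,1],[0,0,0.2,0,1],[0,0,0,0,1]]' 40; python3 -m jog '[[0,0,0,0,0],[0,0,0,0,0],[0,0,0,0,0],[0,0,0,0,0],[0,0,0,0,0]]' 40
```

```text
clock: 4.9
eef_pos: [0.492, -0.0312, 0.0195]
tcp_rot: [[0.045, 0.999, -0.002], [0.999, -0.045, 0.0], [0.0, -0.002, -1.0]]
contact_force: [0.3, 0.2, 0.1]
grip_width: 0.998
grip_force: 0.0
clock: 5.4
eef_pos: [0.4932, -0.0313, 0.0219]
tcp_rot: [[0.045, 0.999, 0.001], [0.999, -0.045, -0.0], [-0.0, 0.001, -1.0]]
contact_force: [-1.9, 0.3, 6.3]
grip_width: 0.761
grip_force: 47.4
```

```bash
python3 -m jog '[[0.2,0.13,0,0.1,0],[0.3,0.2,0,0.1,0],[0.3,0.2,0,0.1,0],[0.3,0.2,0,0,0],[0.2,0.13,0,0,0]]'; python3 -m jog '[[0,0,0,0,0],[0,0,0,0,0]]'
python3 - <<'E'
from h import *
o=status.get_obs();r=imaging.read_camera('wrist'); cv2.imwrite('pics/w4.png',cv2.convertScaleAbs(r['image'][:,:,::-1],alpha=1.3))
np.savez('w4.npz',T=wristT(o,r),K=r['mtx'])
E
```

```text
clock: 5.9
eef_pos: [0.5405, 0.0307, 0.0219]
tcp_rot: [[0.076, 0.997, 0.001], [0.997, -0.076, -0.002], [-0.002, 0.001, -1.0]]
contact_force: [-6.1, -8.1, 9.7]
grip_width: 0.76
grip_force: 47.7
clock: 6.1
eef_pos: [0.5414, 0.0318, 0.022]
tcp_rot: [[0.074, 0.997, 0.003], [0.997, -0.074, 0.002], [0.002, 0.003, -1.0]]
contact_force: [3.4, 5.1, 3.5]
grip_width: 0.763
grip_force: 47.2
```

View pics/w4.png

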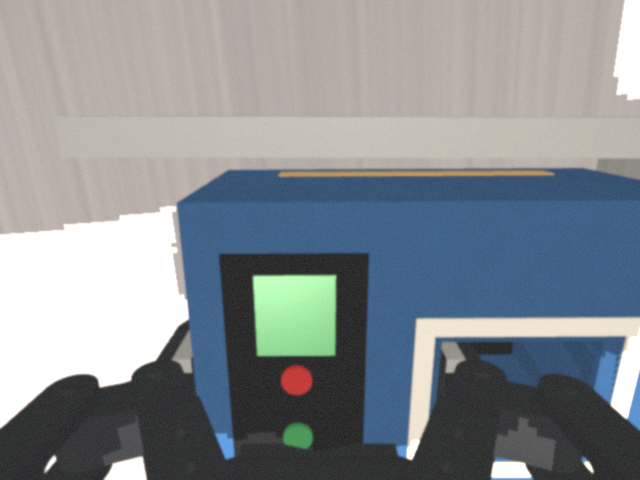

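The dock is parallel to the side rail (rail edge at row 158, dock's top +y edge at row 200). I push in small steps while watching the force.

```bash
python3 - <<'E'
from h import *
w=np.load('w4.npz');r={'mtx':w['K']};T=w['T']
print(plane(r,(300,158),.026,T),plane(r,(300,201),.06,T))
E
J="python3 -m jog"
python3 -m jog '[[0,0.08,0,0,0],[0,0.08,0,0,0],[0,0.02,0,0,0],[0,0,0,0,0]]' | grep -E 'pos|contact'; python3 -m jog '[[0.08,0,0,0,0],[0.08,0,0,0,0],[0.02,0,0,0,0],[0,0,0,0,0]]'
```

```text
[0.5405998  0.09211996 0.026     ] [0.54131677 0.08568993 0.06      ]
eef_pos: [0.5456, 0.0309, 0.0218]
contact_force: [-25.2, 5.7, 20.7]
clock: 6.95
eef_pos: [0.5452, 0.0337, 0.0217]
tcp_rot: [[0.08, 0.997, -0.008], [0.997, -0.08, -0.011], [-0.011, -0.007, -1.0]]
contact_force: [-29.8, -30.6, 24.7]
grip_width: 0.765
grip_force: 52.5
```

```bash
python3 -m jog '[[0,-0.08,0,0,0],[0,0,0,0,0],[0,0,0,0,0]]'|grep -E 'pos|contact|rot'
python3 - <<'E'
from h import *
o=status.get_obs();r=imaging.read_camera('wrist'); im=cv2.convertScaleAbs(r['image'][:,:,::-1],alpha=1.3);cv2.imwrite('pics/w5f.png',im)
T=wristT(o,r)
a=imaging.read_camera('scene')['image'][:,:,::-1];b=imaging.read_camera('side')['image'][:,:,::-1]
f=lambda im,x,y,w,h,s:cv2.resize(im[y:y+h,x:x+w],None,fx=s,fy=s,interpolation=cv2.INTER_CUBIC)
cv2.imwrite('pics/w5.png',np.vstack([f(im,0,100,640,150,1.25)[:188],np.hstack([f(a,215,205,160,110,2.5),cv2.convertScaleAbs(f(b,255,195,160,110,2.5),alpha=1.2)])]))
np.savez('w5.npz',T=T,K=r['mtx'])
E
```

```text
eef_pos: [0.5452, 0.0376, 0.0217]
tcp_rot: [[0.076, 0.997, 0.0], [0.997, -0.076, -0.003], [-0.003, 0.0, -1.0]]
contact_force: [-4.0, -8.5, 10.2]
```

View pics/w5.png

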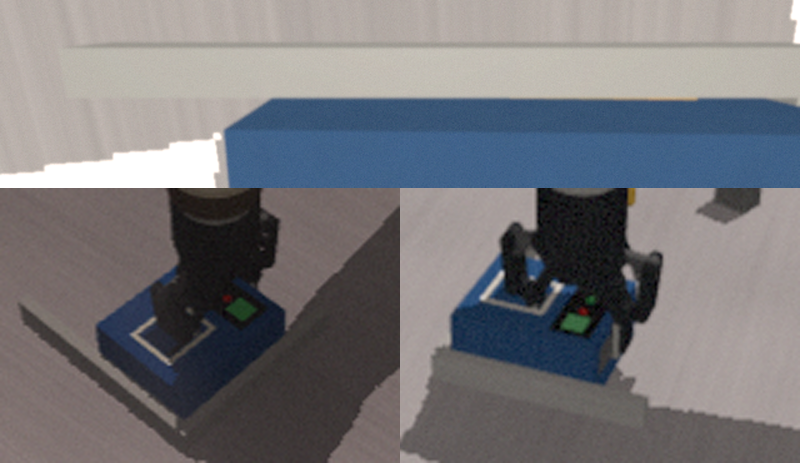

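After easing off, the dock slid against the side rail with only a sliver of gap left in all three views. I alternate gentle pushes.

```bash
python3 -m jog '[[0.06,0,0,0,0],[0.04,0,0,0,0],[0,0,0,0,0]]'|grep -E 'pos|contact|rot'; python3 -m jog '[[-0.12,0,0,0,0],[0,0.08,0,0,0],[0,0.04,0,0,0],[0,0,0,0,0]]'|grep -E 'pos|contact|rot';  python3 -m jog '[[0,-0.1,0,0,0],[0.1,0,0,0,0],[0.04,0,0,0,0],[0,0,0,0,0]]'|grep -E 'pos|contact|rot'
```

```text
eef_pos: [0.5458, 0.0389, 0.0219]
tcp_rot: [[0.078, 0.997, 0.001], [0.997, -0.078, -0.011], [-0.011, 0.001, -1.0]]
contact_force: [-5.0, -32.7, 10.6]
eef_pos: [0.5462, 0.0375, 0.0214]
tcp_rot: [[0.075, 0.997, -0.01], [0.997, -0.075, -0.001], [-0.001, -0.01, -1.0]]
contact_force: [-36.7, -0.3, 26.0]
eef_pos: [0.5457, 0.0391, 0.0219]
tcp_rot: [[0.079, 0.997, -0.002], [0.997, -0.079, -0.013], [-0.013, -0.001, -1.0]]
contact_force: [-10.6, -38.4, 15.2]
```

Contact is consistent at x≈0.546 and y≈0.039. I relax, release, lift and look.

```bash
python3 -m jog '[[-0.1,0,0,0,0],[0,0,0,0,0],[0,0,0,0,0.9],[0,0,0,0,1],[0,0,0,0,1]]'|grep -E 'pos|contact|rot|width'; python3 -m jog '[[0,0,-0.3,0,1],[0,0,-0.6,0,1],[0,0,-0.8,0,1],[0,0,-0.8,0,1],[0,0,-0.8,0,1]]'>/dev/null;  python3 -m jog '[[0,0,-0.8,0,1],[0,0,-0.8,0,1],[-0.8,0,0,0,1],[0,0,0,0,1],[0,0,0,0,1]]'|grep -E 'pos|contact|rot'
python3 - <<'E'
from h import *
o=status.get_obs();r=imaging.read_camera('wrist'); im=cv2.convertScaleAbs(r['image'][:,:,::-1],alpha=1.3);cv2.imwrite('pics/w6.png',im)
np.savez('w6.npz',T=wristT(o,r),K=r['mtx'])
E
```

```text
eef_pos: [0.5466, 0.0405, 0.0207]
tcp_rot: [[0.075, 0.997, 0.0], [0.997, -0.075, 0.0], [0.0, 0.0, -1.0]]
contact_force: [-0.5, 0.3, 0.1]
grip_width: 0.998
eef_pos: [0.5434, 0.0001, 0.2667]
tcp_rot: [[0.076, 0.997, 0.001], [0.997, -0.076, 0.0], [0.0, 0.001, -1.0]]
contact_force: [-0.5, 0.0, -0.5]
```

View pics/w6.png

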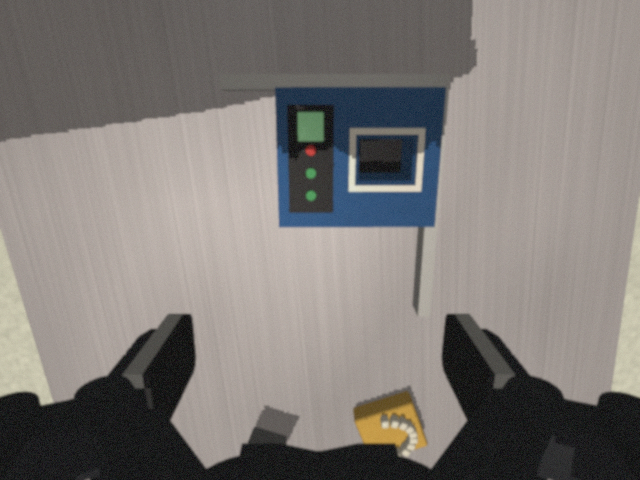

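The dock nests in the L (top corners (276,88), (446,87), (436,227), (280,227); frame (349,128)–(421,192)). I check the numbers.

Run:
```python
from h import *
np.set_printoptions(precision=4,suppress=True)
w=np.load('w6.npz');r={'mtx':w['K']};T=w['T']
im=cv2.imread('pics/w6.png');g=cv2.createLineSegmentDetector().detect(cv2.cvtColor(im,cv2.COLOR_BGR2GRAY))[0][:,0]
for L in g:
    x1,y1,x2,y2=L
    if min(x1,x2)>215 and max(x1,x2)<460 and max(y1,y2)<330 and np.hypot(x1-x2,y1-y2)>45:
        o=[np.round(L)]
        for z in(0,.026,.06):
            a,b=plane(r,(x1,y1),z,T)[:2],plane(r,(x2,y2),z,T)[:2];d=b-a; o+=[a,b]
        ang=np.degrees(np.arctan2(d[1],d[0])); print(*o,'ang %.1f'%((ang+45)%90-45))
D=np.array([plane(r,p,.06,T)[:2] for p in((276,88),(446,87),(436,227),(280,227))]);print('dock',D,D.mean(0))
B=np.array([plane(r,p,.06,T)[:2] for p in((349,128),(426,128),(421,192),(349,192))]);print('bay',B.mean(0))
```

```text
[413. 184. 356. 184.] [0.6348 0.001 ] [0.5802 0.0051] [0.6292 0.0057] [0.5782 0.0095] [0.622  0.0118] [0.5756 0.0153] ang -4.3
[418. 135. 414. 183.] [0.6393 0.0457] [0.6356 0.0018] [0.6335 0.0475] [0.63   0.0065] [0.6258 0.0498] [0.6226 0.0125] ang -4.9
[276. 147. 275.  98.] [0.5084 0.0454] [0.5122 0.088 ] [0.5111 0.0472] [0.5146 0.0871] [0.5145 0.0496] [0.5177 0.0859] ang -5.1
[349. 191. 421. 191.] [ 0.5739 -0.0015] [ 0.6418 -0.0066] [0.5723 0.0033] [ 0.6358 -0.0014] [0.5702 0.0097] [0.628  0.0054] ang -4.3
[448.  83. 433. 225.] [0.6665 0.0892] [ 0.6538 -0.0414] [0.6589 0.0882] [ 0.647  -0.0339] [0.6489 0.0869] [ 0.6381 -0.0242] ang -5.6
[278. 224. 276. 149.] [ 0.503  -0.0287] [0.5084 0.0431] [ 0.506 -0.022] [0.511  0.0451] [ 0.5099 -0.0134] [0.5145 0.0476] ang -4.3
[416. 226. 279. 226.] [ 0.6368 -0.0408] [ 0.5037 -0.0309] [ 0.6311 -0.0334] [ 0.5066 -0.0241] [ 0.6236 -0.0237] [ 0.5105 -0.0153] ang -4.3
[424. 227. 417. 316.] [ 0.6445 -0.0422] [ 0.6376 -0.1378] [ 0.6383 -0.0347] [ 0.6318 -0.1241] [ 0.6302 -0.0249] [ 0.6243 -0.1062] ang -4.1
[357. 135. 417. 134.] [0.5837 0.0507] [0.638
[... 159 characters left out ...]
[ 0.6326 -0.0352] [ 0.6197 -0.095 ] [ 0.625  -0.0253] ang -4.4
[424. 127. 351. 127.] [0.6456 0.0525] [0.5783 0.0576] [0.6394 0.0539] [0.5764 0.0586] [0.6312 0.0557] [0.5739 0.06  ] ang -4.3
[276.  87. 444.  87.] [0.5135 0.0976] [0.6636 0.0864] [0.5159 0.096 ] [0.6561 0.0855] [0.5189 0.094 ] [0.6464 0.0844] ang -4.3
[289. 211. 288. 148.] [ 0.5143 -0.0157] [0.5192 0.0434] [ 0.5166 -0.01  ] [0.5211 0.0453] [ 0.5195 -0.0024] [0.5237 0.0479] ang -4.7
[333. 149. 332. 209.] [0.5608 0.0391] [ 0.5566 -0.0177] [0.5601 0.0413] [ 0.5561 -0.0118] [0.5591 0.0442] [ 0.5555 -0.0041] ang -4.3
dock [[ 0.5191  0.0931]
 [ 0.6477  0.084 ]
 [ 0.6406 -0.0257]
 [ 0.5109 -0.0157]] [0.5796 0.0339]
bay [0.6008 0.0322]
```

The dock is flush: its +x face and the far rail agree within about 1 mm, and both sit at −4.3°. The bay centre is (0.601, 0.0325). I go over the battery with the jaws turned to its 40 mm axis and measure it from directly above.

```bash
python3 -m jog '[[-0.83,-0.17,0,0,1],[-0.83,-0.17,0,0,1],[-0.83,-0.17,0,0,1],[-0.83,-0.17,0,0,1],[-0.83,-0.17,0,0,1]]'>/dev/null;  python3 -m jog '[[-0.83,-0.17,0,0,1],[-0.83,-0.17,0,0,1],[0,0,0,1,1],[0,0,0,1,1],[0,0,0,1,1]]'>/dev/null;  python3 -m jog '[[0,0,0,1,1],[0,0,0,0,1],[0,0,0,0,1]]'|grep -E 'clock|pos|rot'
python3 - <<'E'
from h import *
np.set_printoptions(precision=4,suppress=True)
o=status.get_obs();r=imaging.read_camera('wrist'); im=cv2.convertScaleAbs(r['image'][:,:,::-1],alpha=1.3);cv2.imwrite('pics/w7.png',im[60:380,130:510])
T=wristT(o,r);np.savez('w7.npz',T=T,K=r['mtx'])
w2=np.load('w2.npz'); c,d=ray(r,(0,0),T)
h=cv2.cvtColor(im,cv2.COLOR_BGR2HSV);m=cv2.inRange(h,(3,150,60),(13,255,255));print(cv2.boundingRect(m))
g=cv2.createLineSegmentDetector().detect(cv2.cvtColor(im,cv2.COLOR_BGR2GRAY))[0][:,0]
for L in g:
    x1,y1,x2,y2=L
    if 200<min(x1,x2) and max(x1,x2)<440 and 120<min(y1,y2) and max(y1,y2)<340 and np.hypot(x1-x2,y1-y2)>20:
        a,b=plane(r,(x1,y1),.12,T)[:2],plane(r,(x2,y2),.12,T)[:2];d=b-a
        print(np.round(L),a,b,'ang %.1f'%((np.degrees(np.arctan2(d[1],d[0]))+45)%90-45))
E
```

```text
clock: 11.35
eef_pos: [0.4626, -0.2842, 0.2656]
tcp_rot: [[0.454, 0.891, -0.0], [0.891, -0.454, 0.0], [0.0, -0.0, -1.0]]
(289, 189, 55, 14)
[286. 201. 298. 175.] [ 0.4512 -0.2603] [ 0.4665 -0.2482] ang 38.1
[340. 174. 342. 194.] [ 0.4911 -0.2602] [ 0.4869 -0.273 ] ang -18.3
[288. 244. 286. 202.] [ 0.4379 -0.2874] [ 0.451  -0.2605] ang -25.9
[345. 193. 347. 242.] [ 0.4886 -0.273 ] [ 0.4752 -0.3044] ang -23.1
[296. 176. 297. 146.] [ 0.4653 -0.248 ] [ 0.4747 -0.2311] ang -29.1
[299. 144. 323. 144.] [ 0.4766 -0.2309] [ 0.4902 -0.2381] ang -27.9
[341. 143. 341. 174.] [ 0.5008 -0.2426] [ 0.4921 -0.2608] ang -25.6
[295. 238. 294. 212.] [ 0.4445 -0.2857] [ 0.4526 -0.269 ] ang -25.8
[296. 211. 331. 210.] [ 0.4539 -0.2687] [ 0.4753 -0.2788] ang -25.3
[338. 211. 339. 237.] [ 0.4794 -0.2818] [ 0.4717 -0.2986] ang -24.7
[337. 238. 297. 239.] [ 0.4702 -0.2985] [ 0.4452 -0.2868] ang -25.0
[344. 244. 291. 246.] [ 0.4728 -0.3049] [ 0.4391 -0.2891] ang -25.0
[343. 204. 289. 205.] [ 0.4845 -0.279 ] [ 0.4519 -0.2634] ang -25.5
[299. 177. 336. 177.] [ 0.4665 -0.25  ] [ 0.4881 -0.2604] ang -25.6
[299. 193. 332. 192.] [ 0.4617 -0.2592] [ 0.4815 -0.2681] ang -24.4
[334. 197. 299. 198.] [ 0.4812 -0.2724] [ 0.4602 -0.2619] ang -26.5
```

View pics/w7.png

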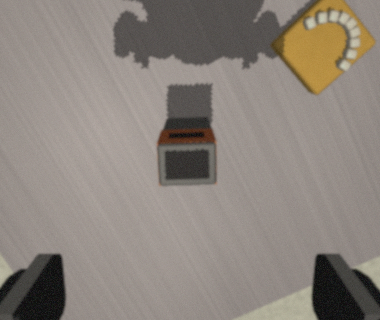

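The battery's top is centred on the TCP, within 1 mm, at (0.462, −0.284). Its yaw is −25.4° and the jaws are at −27°, so I correct by 1.6°, descend to the orange part and grip.

```bash
python3 -m jog '[[0,0,0.5,-0.28,1],[0,0,0.8,0,1],[0,0,0.8,0,1],[0,0,0.8,0,1],[0,0,0.5,0,1]]' 40|grep -E 'pos|contact'; python3 -m jog '[[0,0,0.17,0,1],[0,0,0,0,1],[0,0,0,0,0],[0,0,0,0,0],[0,0,0,0,0]]' 40|grep -E 'pos|contact';python3 -m jog '[[0,0,0,0,0],[0,0,0,0,0],[0,0,0,0,0],[0,0,0,0,0]]' 50
```

```text
eef_pos: [0.4614, -0.2838, 0.0926]
contact_force: [-0.4, -0.3, -0.5]
eef_pos: [0.463, -0.2851, 0.0887]
contact_force: [-0.2, -0.8, 0.0]
clock: 12.8
eef_pos: [0.4626, -0.2849, 0.0886]
tcp_rot: [[0.432, 0.902, 0.001], [0.902, -0.432, -0.001], [-0.0, 0.001, -1.0]]
contact_force: [-2.0, 0.7, 6.1]
grip_width: 0.462
grip_force: 49.6
```

```bash
python3 -m jog '[[0,0,-0.2,0,0],[0,0,-0.4,0,0],[0,0,-0.6,0,0],[0,0,-0.6,0,0],[0,0,-0.2,0,0]]' >/dev/null; python3 -m jog '[[0.3,0,0,0,0],[0.6,-0.03,0,0,0],[0.7,-0.03,0,0,0],[0.7,-0.03,0,0,0],[0.7,-0.03,0,0,0]]' |grep -E 'pos|grip'; python3 -m jog '[[0.7,-0.03,0,0,0],[0.7,-0.03,0,0,0],[0.7,-0.03,0,0,0],[0.7,-0.03,0,0,0],[0.6,0,0,0,0]]' |grep -E 'pos|grip'; python3 -m jog '[[0.4,0,0,-0.72,0],[0,0,0,-1,0],[0,0,0,-1,0],[0,0,0,-1,0],[0,0,0,0,0]]' >/dev/null; python3 -m jog '[[0,0,0,0,0],[0,0,0,0,0]]'
```

```text
eef_pos: [0.5218, -0.1447, 0.1855]
grip_width: 0.463
grip_force: 50.8
eef_pos: [0.5897, 0.0117, 0.1854]
grip_width: 0.456
grip_force: 50.8
clock: 15.0
eef_pos: [0.5983, 0.0273, 0.1866]
tcp_rot: [[0.077, 0.997, -0.001], [0.997, -0.077, 0.0], [-0.0, -0.001, -1.0]]
contact_force: [-0.5, -0.3, -2.6]
grip_width: 0.463
grip_force: 50.8
```

```bash
python3 -m jog '[[0.1,0.04,0.2,0,0],[0,0,0.3,0,0],[0,0,0.2,0,0],[0,0,0,0,0],[0,0,0,0,0]]'|grep -E 'pos|contact'
python3 - <<'E'
from h import *
import time
w=np.load('w7.npz')
P=[]
for n in('scene','side'):
    r=imaging.read_camera(n);im=r['image'];h=cv2.cvtColor(im,cv2.COLOR_RGB2HSV);P.append(status.get_obs()['eef_pos'])
    cv2.imwrite(f'pics/{n}8.png',im[:,:,::-1])
P.append(status.get_obs()['eef_pos']);print(np.round(P,4))
# wrist: bay frame visible?
o=status.get_obs();r=imaging.read_camera('wrist');im=r['image'];T=wristT(o,r);cv2.imwrite('pics/w8.png',im[:,:,::-1])
h=cv2.cvtColor(im,cv2.COLOR_RGB2HSV);g=cv2.createLineSegmentDetector().detect(cv2.cvtColor(im,cv2.COLOR_RGB2GRAY))[0][:,0]
for L in g:
    x1,y1,x2,y2=L
    if np.hypot(x1-x2,y1-y2)>30 and max(y1,y2)<400:
        a,b=plane(r,(x1,y1),.06,T)[:2],plane(r,(x2,y2),.06,T)[:2]
        if .5<min(a[0],b[0]) and max(a[0],b[0])<.66 and -.05<min(a[1],b[1]): print(np.round(L),np.round(a,4),np.round(b,4))
E
```

```text
eef_pos: [0.6008, 0.0319, 0.1521]
contact_force: [0.1, -0.2, -2.2]
[[0.6011 0.0319 0.1527]
 [0.6012 0.0319 0.1529]
 [0.6012 0.0319 0.1529]]
[270. 266. 273. 217.] [0.5736 0.0234] [0.5784 0.0518]
[205. 351. 223. 313.] [ 0.5277 -0.0287] [ 0.5426 -0.0042]
[360. 213. 360. 253.] [0.6259 0.0503] [0.6247 0.0271]
[262. 221. 264. 266.] [0.5718 0.0502] [0.5698 0.0238]
[394. 201. 389. 296.] [0.6449 0.0559] [ 6.408e-01 -4.000e-04]
[397. 148. 395. 201.] [0.647  0.0839] [0.6453 0.0559]
[171. 333. 151. 148.] [ 0.5098 -0.0148] [0.5181 0.0937]
[368. 247. 370. 204.] [0.6298 0.0305] [0.6319 0.0548]
[209. 333. 172. 334.] [ 0.5325 -0.0167] [ 0.51   -0.0152]
[225. 221. 223. 182.] [0.5518 0.0516] [0.5533 0.073 ]
[191. 221. 224. 221.] [0.5325 0.0526] [0.5511 0.0512]
[185. 183. 189. 220.] [0.533 0.074] [0.5315 0.0533]
[272. 213. 359. 213.] [0.5778 0.054 ] [0.6257 0.0503]
[222. 181. 186. 181.] [0.5529 0.0735] [0.5334 0.0749]
[369. 203. 262. 203.] [0.6315 0.0556] [0.573  0.0601]
[173. 143. 386. 143.] [0.5303 0.0955] [0.6412 0.087 ]
[413. 347. 399. 314.] [ 0.6543 -0.0357] [ 0.6464 -0.0125]
[245. 293. 223. 349.] [0.5571 0.0074] [ 0.5392 -0.0277]
[282. 281. 352. 280.] [0.5793 0.0138] [0.6196 0.0113]
[357. 304. 278. 304.] [ 0.6217 -0.0041] [ 0.5756 -0.001 ]
[266. 351. 371. 350.] [ 0.5648 -0.0316] [ 0.6286 -0.0356]
[184. 313. 170. 174.] [ 0.5195 -0.0024] [0.5257 0.0793]
[221. 315. 186. 315.] [ 0.5409 -0.0055] [ 0.5203 -0.0039]
[349. 223. 298. 224.] [0.62   0.0449] [0.5916 0.0465]
[239. 203. 244. 293.] [0.5606 0.0609] [0.5565 0.0077]
[317. 330. 383. 329.] [ 0.597  -0.0191] [ 0.6366 -0.0217]
[402. 243. 404. 197.] [0.6487 0.0313] [0.6505 0.0575]
```

The bay's frame edges, re-read from the wrist image, give a centre of (0.6002, 0.0327), and the TCP is within 1 mm of that. I nudge it and insert gently.

```bash
python3 -m jog '[[0.014,-0.016,0,0,0],[0,0,0.08,0,0],[0,0,0.08,0,0],[0,0,0.04,0,0],[0,0,0,0,0]]'|grep -E 'pos|contact|rot'; python3 -m jog '[[0,0,0.06,0,0],[0,0,0.06,0,0],[0,0,0,0,0]]'|grep -E 'pos|contact|rot'
```

```text
eef_pos: [0.6001, 0.0326, 0.1417]
tcp_rot: [[0.075, 0.997, -0.001], [0.997, -0.075, -0.0], [-0.0, -0.001, -1.0]]
contact_force: [0.0, 0.3, -2.5]
eef_pos: [0.6, 0.0326, 0.1357]
tcp_rot: [[0.075, 0.997, -0.001], [0.997, -0.075, -0.0], [-0.0, -0.001, -1.0]]
contact_force: [-0.1, 0.4, -2.2]
```

It's 13 mm in with no contact force. I continue.

```bash
python3 -m jog '[[0,0,0.12,0,0],[0,0,0.12,0,0],[0,0,0.12,0,0],[0,0,0,0,0]]'|grep -E 'pos|contact'; python3 -m jog '[[0,0,0.12,0,0],[0,0,0.12,0,0],[0,0,0.06,0,0],[0,0,0,0,0],[0,0,0,0,0]]'|grep -E 'pos|contact';python3 -m jog '[[0,0,0.04,0,0],[0,0,0.04,0,0],[0,0,0,0,0]]'|grep -E 'pos|contact'
```

```text
eef_pos: [0.6, 0.0326, 0.1171]
contact_force: [0.5, -0.2, -2.3]
eef_pos: [0.6001, 0.0327, 0.1032]
contact_force: [-0.2, 0.1, -2.0]
eef_pos: [0.6, 0.0327, 0.0989]
contact_force: [0.1, -0.1, -2.4]
```

```bash
python3 -m jog '[[0,0,0.03,0,0],[0,0,0,0,0],[0,0,0,0,0]]'|grep -E 'pos|contact'; python3 -m jog '[[0,0,0.02,0,0],[0,0,0,0,0],[0,0,0,0,0]]'|grep -E 'pos|contact'
```

```text
eef_pos: [0.6002, 0.0327, 0.0987]
contact_force: [-3.0, -0.7, 6.1]
eef_pos: [0.6002, 0.0327, 0.0986]
contact_force: [-5.3, 0.5, 12.4]
```

The battery rests on the floor at z=0.0986, as expected. I release and retreat straight up, then check.

```bash
python3 -m jog '[[0,0,-0.03,0,0],[0,0,0,0,0.6],[0,0,0,0,1],[0,0,0,0,1],[0,0,0,0,1]]'|grep -E 'pos|contact|width'; python3 -m jog '[[0,0,-0.3,0,1],[0,0,-0.6,0,1],[0,0,-0.8,0,1],[0,0,-0.8,0,1],[0,0,-0.8,0,1]]'>/dev/null;python3 -m jog '[[-0.7,0,0,0,1],[-0.3,0,0,0,1],[0,0,0,0,1],[0,0,0,0,1]]'|grep -E 'clock|pos|contact'
python3 - <<'E'
from h import *
np.set_printoptions(precision=4,suppress=True)
o=status.get_obs();r=imaging.read_camera('wrist');T=wristT(o,r);im=r['image'];cv2.imwrite('pics/w9.png',im[:,:,::-1])
g=cv2.createLineSegmentDetector().detect(cv2.cvtColor(im,cv2.COLOR_RGB2GRAY))[0][:,0]
for L in g:
    x1,y1,x2,y2=L
    if np.hypot(x1-x2,y1-y2)>40 and max(y1,y2)<400:
        o=[np.round(L)]
        for z in(0,.06,.13): o+=[plane(r,(x1,y1),z,T)[:2],plane(r,(x2,y2),z,T)[:2]]
        a,b=o[3],o[4]
        if .48<min(a[0],b[0]) and max(a[0],b[0])<.68 and -.13<min(a[1],b[1]) and max(a[1],b[1])<.13: print(*o,'ang %.1f'%((np.degrees(np.arctan2(*(b-a)[::-1]))+45)%90-45))
E
```

```text
eef_pos: [0.6002, 0.0326, 0.0981]
contact_force: [-0.4, 0.7, -0.4]
grip_width: 0.999
clock: 19.65
eef_pos: [0.5962, -0.0173, 0.2629]
contact_force: [-0.8, -0.4, -0.6]
[351. 118. 348. 174.] [0.6308 0.0485] [ 0.6259 -0.002 ] [0.6264 0.0496] [0.6223 0.0068] [0.6214 0.0509] [0.6181 0.017 ] ang -5.6
[376.  69. 371. 212.] [0.655  0.0877] [ 0.6453 -0.0394] [0.647  0.0829] [ 0.6388 -0.025 ] [0.6377 0.0773] [ 0.6312 -0.0082] ang -4.4
[212. 211. 201.  69.] [ 0.4935 -0.0267] [0.5031 0.0992] [ 0.5099 -0.0142] [0.518  0.0927] [0.5291 0.0004] [0.5355 0.0851] ang -4.3
[364. 212. 213. 212.] [ 0.6392 -0.0391] [ 0.4944 -0.0281] [ 0.6336 -0.0247] [ 0.5107 -0.0154] [ 0.6271 -0.0079] [ 0.5297 -0.0005] ang -4.3
[367. 214. 364. 303.] [ 0.6415 -0.0416] [ 0.6345 -0.1347] [ 0.6355 -0.0269] [ 0.6296 -0.1059] [ 0.6286 -0.0097] [ 0.6239 -0.0723] ang -4.3
[356. 109. 281. 109.] [0.6356 0.0556] [0.5686 0.0606] [0.6305 0.0556] [0.5736 0.0599] [0.6246 0.0557] [0.5796 0.0591] ang -4.3
[288. 117. 349. 117.] [0.5747 0.0539] [0.6296 0.0498] [0.5788 0.0542] [0.6255 0.0508] [0.5837 0.0546] [0.6206 0.0519] ang -4.2
[356. 15
[... 339 characters left out ...]
842] [0.5366 0.086 ] [0.6375 0.0783] ang -4.4
[294. 134. 339. 134.] [0.5788 0.038 ] [0.6197 0.035 ] [0.5824 0.0407] [0.6171 0.0381] [0.5865 0.0439] [0.614  0.0419] ang -4.3
[303. 177. 343. 177.] [ 0.5834 -0.0015] [ 0.6208 -0.0043] [0.5863 0.0072] [0.618  0.0048] [0.5895 0.0173] [0.6147 0.0154] ang -4.4
[222. 196. 217. 119.] [ 0.5049 -0.0129] [0.5101 0.0566] [ 0.5196 -0.0025] [0.524  0.0565] [0.5367 0.0096] [0.5403 0.0564] ang -4.3
[265. 151. 267. 194.] [0.5501 0.0257] [ 0.5475 -0.015 ] [0.558  0.0303] [ 0.5558 -0.0042] [0.5672 0.0356] [0.5654 0.0083] ang -3.7
[264. 197. 223. 197.] [ 0.5451 -0.0176] [ 0.506  -0.0147] [ 0.5537 -0.0065] [ 0.5205 -0.004 ] [0.5637 0.0065] [0.5374 0.0084] ang -4.3
```

The dock hasn't moved: its +y edge is at 0.0923 against the rail's 0.0921 at the same x, its +x face is on the far rail's line, and its yaw is −4.3° like the rails. The battery went 10.0 mm above bench level, which is the bay floor. I hand in.

```bash
python3 -c "from workcell import ticket; print(ticket.finish_job())"
```

```text
the job is handed in; nothing more can be done
None
```

The job is handed in after about 20 s of robot time: by my last measurements the dock is flush in the rail corner, within about 1 mm and square, and the battery is upright on the bay floor; the verdict itself was not shown.

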